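# Refit the tension spring of a shaker's bottle clamp

### The job

The bottle clamp on the orbital shaker has lost its tension spring, which lies on the bench to the left of the shaker. Pick the spring up by its hook end and let the hook down into the hole at the near end of the clamp lever until it is fully home, feeling for the hole with light pressure, as the hook is a little bent; then, with the hook staying in the hole, take the ring end, pull it across the platform and slip the ring down over the headed post, right under its head, so that the stretched spring swings the lever and clamps the bottle. The lever is light: never load it with more than 15 N; do not stretch the spring by more than 50 mm, keep the bottle standing in the clamp, and leave the things round about alone.

Things in the scene. Friction and masses are not known exactly. Their poses are not given: they have to be found in the camera images.
- spring: Loose steel tension spring, 171 mm long at rest, 70 g, always straight: square end block with a hook, 60 mm coil of 16 mm diameter, square end block with a ring. Blocks are 20 mm long, 16 wide, 16 high; grip their sides. Origin: centre of the underside of the hook's block; x axis along the spring from hook end to ring end, z up as it lies.
- hook_block (a point): Centre of the hook's end block (8 mm above its underside), same axes as the spring.
- hook_point (a point): Point on the spring's straight axis, 30 mm from the hook block's centre (towards -x of the spring), where the hook's leg should turn down: 4 mm round wire, cut square, reaching 7 mm below the axis. The hook is bent sideways from use, so its leg stands upright but anywhere from 4 mm left to 4 mm right of this point (along y of the spring), which the pose does not show. Axes of the spring.
- eye_block (a point): Centre of the ring's end block (8 mm above its underside), 80 mm from the hook's block at rest. Same axes as the spring.
- eye (a point): Centre of the ring: 4 mm round wire, 12 mm inside, 20 mm outside diameter, lying flat (its hole is vertical when the spring lies on the bench) at mid height of its block, 30 mm beyond the centre of that block and 140 mm from the hook's leg at rest. Same axes as the spring.
- spring_end (a joint): Stretch of the spring in m: 0 at rest. The resting coil already holds 2.1 N; beyond that it takes 0.15 N per mm (6.6 N at 30 mm). It is spoiled beyond 0.050.
- lever_hole (a point): Centre of the upper mouth of the hole in the clamp lever: a vertical 6 mm through hole in a steel plate 3.5 mm thick, 26 x 22 mm, whose top is 7 mm above the platform. The hook is fully home when its wire lies on the plate (spring's axis 2 mm above this point, underside 1 mm above the platform). z up, x along the lever from the hole to its pivot, 75 mm away.
- lever: Flat steel clamp lever on an upright pivot on the platform. Origin: the pivot, at platform height; x along the lever to its far end, where a rubber-sleeved upright pin (12 mm diameter, 50 mm high) bears on the bottle. Shut, x is near the shaker's x; it starts up to 0.32 rad open, the hole further left (+y). Stiff: about 2 N across it at the hole moves it; the pulled spring shuts it.
- shaker: Orbital shaker standing on the bench, 220 x 290 mm, its flat aluminium platform 72 mm above the bench. Origin on the bench under its centre; x away from its front panel, y to the left, z up. It does not move.
- post_head (a point): Top centre of the headed steel post at the front right of the platform, 19 mm above the platform: round domed head, 9 mm diameter, 6 mm high; under it a 5 mm neck, on a foot 20 x 18 x 3 mm. z up. It does not move. It stands 165 to 178 mm from the hole when the clamp is shut, which leaves the spring stretched by 18 to 35 mm.
- bottle: Amber reagent bottle, 62 mm diameter, 120 mm high, about 0.4 kg, standing on the platform between the clamp's three pins. Origin at the centre of its underside.
- dropper: Bystander: brown dropper bottle, 35 mm diameter, 92 mm high, on the bench. Origin at its underside.
- tape: Bystander: roll of tape, 104 mm diameter, 25 mm high, lying on the bench. Origin at its underside.
Things that resemble listed ones, but are neither listed nor needed, are in the scene too. Leave any blue look-alike of the bottle alone.

How it is judged:
By the outcome, as a careful person would: the job done as asked, in the order asked, and still so for the second after the job is handed in, with the robot touching nothing.
It also fails if it takes over 72 s, if anything falls off the work surface, if the arm or the gripper's body presses on something with over 40 N, if the wrist force passes 120 N, or if a joint passes its speed limit or range.

### The arm

A 6-joint arm with a two-finger parallel gripper is mounted at the origin on a cart in front of the work surface, level with it; the furniture and walls round the work are solid. World frame = base frame: x ahead of the robot, y to its left, z up, the work surface at z = 0. Lengths are in m, angles in degrees, forces in N, time in s.
With the tool pointing down it reaches from about 0.375 to 0.975 m from the base axis. Payload 3.8 kg.
Tool frame: the origin (TCP) lies at the very end of the fingers, on their centre line; the grasp point (between the pads) lies 19 mm behind it (manip.pinch_z is the distance from the TCP to the grasp point, in m); z points along the fingers, y is the line along which they close (so a half turn about z gives the same grasp; the last joint's range is limited). The gripper opens to 85 mm and grips with 20 to 120 N. Pads are 22 mm wide; open, the fingers measure 114 mm over their backs; the gripper's body (76 mm by 85 mm) begins 54 mm behind the grasp point. The pads swing forward as they close: fully open they stand 13 mm farther back than shut.
Start: joints at [67.672, 15.12, 91.902, -0, 72.978, -2.114], TCP at [0.233, 0.633, 0.231] pointing down, gripper open.
Joint ranges: [-150.88, 150.88], [-54.13, 125.18], [17.81, 147.31], [-75.09, 255.09], [0, 152.58], [-146.25, 146.25]. Speed limits (degrees/s): [147.25, 147.25, 180, 180, 180, 180].

### API

Orientations are given as [roll, pitch, yaw] about the fixed x, y, z axes, in that order (R = Rz(yaw) Ry(pitch) Rx(roll)).
In Python, from rig import manip, cams gives the robot as it stands. The module is installed in compiled form; this text tells all that it offers.
- The arm moves only by the tool drive_tool, never from a script. Its argument "increments" is a list of rows, each a list of 7 numbers: the shift along the tool's x, y, z in m, then the turn, a rotation vector about the tool's x, y, z in rad, then the opening, from 0 (shut) to 1 (fully open). A call has 1 to 8 rows; each row shifts and turns the commanded pose from where the row before left it, along the tool's axes as they then stand; what a row does not reach is not made up. A row lasts 1/12 s, in which the tool goes at most 41.7 mm and 7.16 degrees, less where a joint would pass 70% of its speed; a pose out of reach is approached as far as the arm can. A call is refused whole if a number of a shift passes 0.0417 or a number of a turn 0.125, either way. A call with a gripper value outside its range is refused whole. The fingers move at their own pace and stop on an object; "newtons" is the grip in N (left out, the last holds). Time passes only in rows, so rows that do not move let the fingers close. It gives the time, the measured TCP pose, the force, the opening and the grip force at its end, in the units of the state.
- manip.get_obs(): the state, without advancing time (a new reading comes with each control period).
- cams.camera(name): name is "scene" or "top" or "wrist"; returns (picture, depth): 384x512x3 uint8, red, green, blue; 384x512 float32, m along the optical axis (not along the pixel's ray), 0 where there is no reading.
- cams.calibration(name): a dict with "fx", "fy", "cx", "cy" (pixels), "camera_from_world" (4x4, takes a point from world to camera coordinates); the wrist camera has in their place "hand_eye" (4x4, takes a point from camera to tool coordinates, whose origin is the TCP and whose axes are the flange's). Camera axes: x right, y up, looking along -z (the intrinsics and any distortion apply to the point x, -y, -z); pixel columns grow to the right and rows downward; lengths in m; the calibration is good to about 2 mm. A picture is of the moment at which its call begins: read the wrist's pose just before it. calibration takes no time and is no camera call.
- manip.sign_off(): hands the job in; it is judged then, once.
The state is a dict: "clock": time; "joint_positions": joint angles; "qvel": joint speeds; "effort": joint torques, N m; "tool_pos": TCP position; "orientation": TCP orientation; "ft_force": force on the tool from outside, world axes, zero at the start; "moment": the same for the moment, N m; "gripper_width": finger opening in m; "grasp_force": force on a finger pad.
Only numpy, scipy, OpenCV 4.12 (cv2) and the standard library are available. Lean on these libraries where they do the work, as an engineer would, in place of code of your own. Each camera call takes 0.05 s, during which the arm holds its last target. There are 200 camera calls.

## Working session

There is one attempt and no reset: what is moved stays moved. The work goes in short steps, Python scripts to look and compute and a tool call to move; the robot and the scene stay as the last step left them, time stands still between calls to the robot, and variables do not carry over. Pictures are saved under pics/ and viewed, at most 10 in all, crops included, and the job is handed in when it is done.

Besides the shell and the picture viewer there is one more tool, called after ">>>" as name([rows], argument=value, ...), one row to a line, values as JSON. drive_tool: Moves the arm, as the interface text tells. Its arguments: {"type":"object","properties":{"increments":{"type":"array"},"newtons":{"type":"number"}},"required":["increments"]}

```bash
ls; mkdir -p pics
cat > h.py <<'E'
import numpy as np, cv2
from rig import manip, cams
def snap(n,f=None):
    im,d=cams.camera(n)
    np.savez(f'{f or n}.npz',im=im,d=d); 
    return im,d
def crop(im,box,f,s):
    r0,r1,c0,c1=box; c=cv2.resize(im[r0:r1,c0:c1],None,fx=s,fy=s,interpolation=cv2.INTER_CUBIC)
    cv2.imwrite(f'pics/{f}.png',c[:,:,::-1])
def T_wc(n,obs=None):
    c=cams.calibration(n)
    if n!='wrist': return c,np.linalg.inv(np.array(c['camera_from_world']))
    from scipy.spatial.transform import Rotation as R
    T=np.eye(4);T[:3,:3]=R.from_euler('xyz',obs['orientation'],degrees=True).as_matrix();T[:3,3]=obs['tool_pos']
    return c,T@np.array(c['hand_eye'])
def ray(c,T,u,v):
    p=np.array([(u-c['cx'])/c['fx'],(v-c['cy'])/c['fy']])
    if 'dist' in c: print('dist!')
    d=T[:3,:3]@np.array([p[0],-p[1],-1]); return T[:3,3],d
def on_plane(c,T,u,v,z):
    o,d=ray(c,T,u,v); return o+d*(z-o[2])/d[2]
def by_depth(c,T,u,v,dep):
    o,d=ray(c,T,u,v); return o+d*dep
E
python3 - <<'E'
from h import *
o=manip.get_obs();print(o, manip.pinch_z)
for n in('top','scene','wrist'):
    im,d=snap(n); c=cams.calibration(n);print(n,c)
a=[np.load(f'{n}.npz')['im'] for n in('top','scene')]
crop(a[0],(0,384,0,512),'top',1.5);crop(a[1],(0,384,0,512),'scene',1.5)
E
```

```text
pics
{'clock': 0.0, 'joint_positions': array([ 6.76701455e+01,  1.51706253e+01,  9.19832175e+01, -1.58745626e-04,
        7.29784861e+01, -2.11441705e+00]), 'qvel': array([-0.00697453,  0.00991334, -0.00331309,  0.12099642, -0.06357781,
        0.08589282]), 'effort': array([ 9.44313615e-04, -5.15118706e+01, -3.67313719e+01,  1.34816801e-04,
        1.27241638e-02, -7.62197004e-06]), 'tool_pos': array([0.23296467, 0.63271914, 0.22992629]), 'orientation': array([-1.79867756e+02, -4.73071041e-03,  1.59784604e+02]), 'ft_force': array([-0.27056786,  0.69897345, -0.26747211]), 'moment': array([ 0.01915837,  0.03762774, -0.07070792]), 'grasp_force': 0.0, 'gripper_width': 0.08550600492173979} 0.0187
top {'fx': 379.1898893029451, 'fy': 379.1898893029451, 'cx': 253.953524708199, 'cy': 190.97083507075635, 'camera_from_world': array([[ 0.09452747, -0.99552155, -0.00118276, -0.02736285],
       [ 0.97533259,  0.09237228,  0.20048367, -0.58298306],
       [-0.19947656, -0.02010479,  0.97969633, -0.99416814],
       [ 0.        ,  0.        ,  0.        ,  1.        ]])}
scene {'fx': 474.8197877407067, 'fy': 474.8197877407067, 'cx': 257.1999488477402, 'cy': 190.9451318421977, 'camera_from_world': array([[ 0.55151883, -0.83403758, -0.01443248, -0.30294412],
       [ 0.59026334,  0.37797748,  0.71324765, -0.40759385],
       [-0.58942019, -0.40188848,  0.70076351, -1.22441314],
       [ 0.        ,  0.        ,  0.        ,  1.        ]])}
wrist {'fx': 312.25440848760627, 'fy': 312.25440848760627, 'cx': 255.20032907642175, 'cy': 190.047663681362, 'hand_eye': array([[-4.49137715e-04,  9.63171181e-01,  2.68888590e-01,
         6.82245458e-02],
       [ 9.99999898e-01,  4.44805878e-04,  7.70336387e-05,
         2.14522193e-04],
       [-4.54066445e-05,  2.68888597e-01, -9.63171283e-01,
        -1.42341709e-01],
       [ 0.00000000e+00,  0.00000000e+00,  0.00000000e+00,
         1.00000000e+00]])}
```

View pics/top.png

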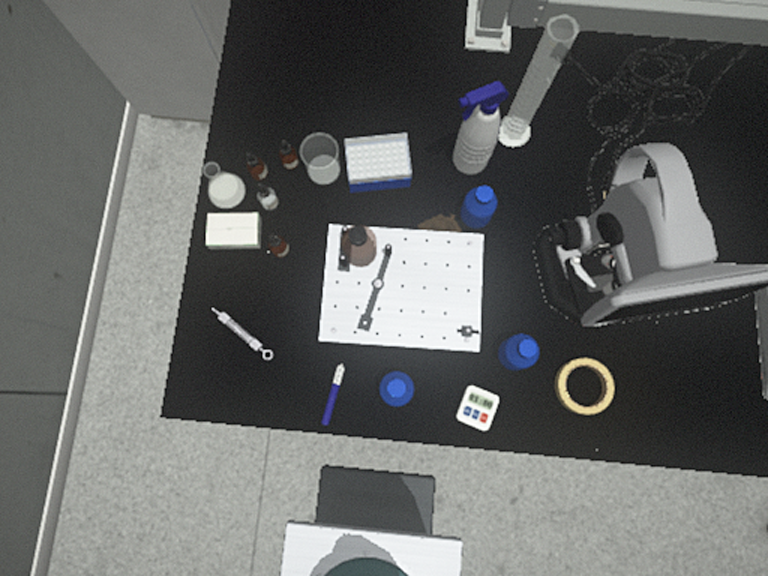

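View pics/scene.png

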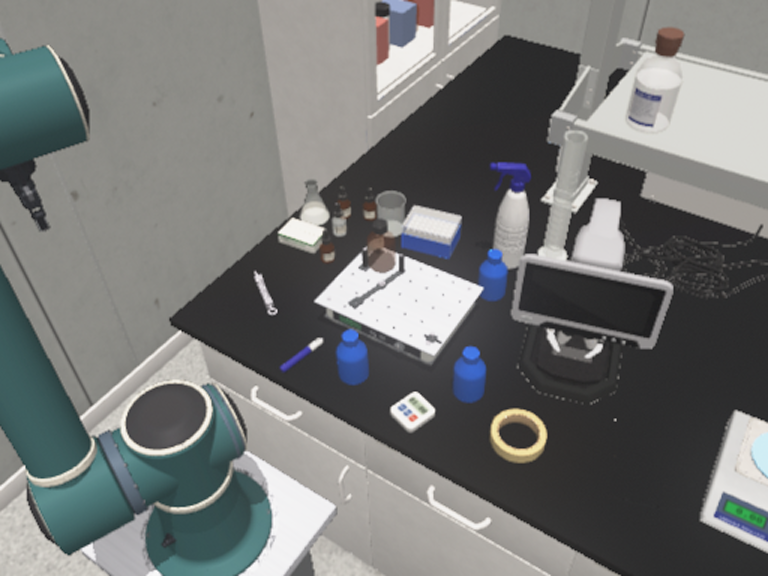

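The top view (1.5x picture) shows:
- the spring at (213,310) for the hook to (267,354) for the ring
- the lever hole at (365,322), the pivot at (377,283) and the pin at (388,250)
- the post at (467,330), the amber bottle at (360,245) and the tape at (585,386)

Spring candidates are the coil piece at (240,332) and the blue pen or marker at (333,393). I choose the coil piece, since it has a ring and a hook and lies left of the shaker. The blue bottles at (397,388), (519,352) and (479,205) are decoys.

Run:
```python
from h import *
im=np.load('top.npz')['im'];crop(im,(190,250,130,330),'c1',4)
c,T=T_wc('top')
P=lambda n,u,v,z:print(n,on_plane(c,T,u/1.5,v/1.5,z).round(4))
P('hook',213,310,.008);P('ring',267,354,.008);P('hole',365,322,.079);P('pivot',377,283,.08);P('post',467,329,.091)
for n,u,v in(('TL',329,224),('TR',484,234),('BL',319,341),('BR',481,352)):P(n,u,v,.072)
P('bottle_cap',360,235,.192);P('pin',388,247,.125)
P('blue1',397,388,.1);P('dropper',278,242,.09)
```

```text
hook [0.5167 0.3467 0.008 ]
ring [0.4427 0.2317 0.008 ]
hole [0.5114 0.0497 0.079 ]
pivot [0.5844 0.0351 0.08  ]
post [ 0.5144 -0.1315  0.091 ]
TL [0.6899 0.1355 0.072 ]
TR [ 0.6977 -0.1542  0.072 ]
BL [0.4704 0.1287 0.072 ]
BR [ 0.4782 -0.1617  0.072 ]
bottle_cap [0.6386 0.0675 0.192 ]
pin [0.6412 0.0208 0.125 ]
blue1 [ 0.4002 -0.0173  0.1   ]
dropper [0.6414 0.2221 0.09  ]
```

View pics/c1.png

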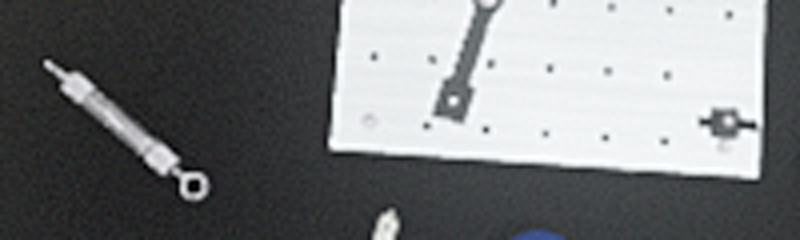

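```bash
cat >> h.py <<'E'
from scipy.spatial.transform import Rotation as R
def plan(pos,yaw,N,pitch=0.0,cur=None):
    """identical rows (shift,turn) taking the tool to pos; tool down with yaw, tilted by pitch deg about tool y"""
    o=manip.get_obs(); p0=np.array(o['tool_pos']); R0=R.from_euler('xyz',o['orientation'],degrees=True)
    R1=R.from_euler('xyz',[180,0,yaw],degrees=True)*R.from_rotvec([0,np.radians(pitch),0])
    rel=R0.inv()*R1; w=rel.as_rotvec()/N; t=R0.inv().apply(np.array(pos)-p0)
    S=sum(R.from_rotvec(w*k).as_matrix() for k in range(N)); p=np.linalg.solve(S,t)
    print('N',N,'row',p.round(5),w.round(5)); 
    q=p0.copy(); M=R0
    path=[]
    for k in range(N): q=q+M.apply(p); M=M*R.from_rotvec(w); path.append(q.round(3))
    print('mid',path[N//2],'end',q.round(4))
E
python3 -c "
from h import *
plan([.50,.325,.17],57.2,24)"
```

```text
N 24 row [-0.01826  0.00676  0.00251] [-6.00e-05  6.00e-05  7.46e-02]
mid [0.453 0.528 0.198] end [0.5   0.325 0.17 ]
```

>>> drive_tool([
  [-0.0183,0.0068,0.0025,0,0,0.0746,1],
  [-0.0183,0.0068,0.0025,0,0,0.0746,1],
  [-0.0183,0.0068,0.0025,0,0,0.0746,1],
  [-0.0183,0.0068,0.0025,0,0,0.0746,1],
  [-0.0183,0.0068,0.0025,0,0,0.0746,1],
  [-0.0183,0.0068,0.0025,0,0,0.0746,1],
  [-0.0183,0.0068,0.0025,0,0,0.0746,1],
  [-0.0183,0.0068,0.0025,0,0,0.0746,1],
])

```text
clock: 0.82
tool_pos: [0.3828, 0.5936, 0.2105]
orientation: [-180.0, 0.0, 125.4]
ft_force: [0.6, 0.5, -0.3]
gripper_width: 0.0854
grasp_force: 0.0
```

>>> drive_tool([
  [-0.0183,0.0068,0.0025,0,0,0.0746,1],
  [-0.0183,0.0068,0.0025,0,0,0.0746,1],
  [-0.0183,0.0068,0.0025,0,0,0.0746,1],
  [-0.0183,0.0068,0.0025,0,0,0.0746,1],
  [-0.0183,0.0068,0.0025,0,0,0.0746,1],
  [-0.0183,0.0068,0.0025,0,0,0.0746,1],
  [-0.0183,0.0068,0.0025,0,0,0.0746,1],
  [-0.0183,0.0068,0.0025,0,0,0.0746,1],
])

```text
clock: 1.48
tool_pos: [0.4835, 0.477, 0.1906]
orientation: [-180.0, 0.0, 91.2]
ft_force: [-0.2, 0.2, 0.4]
gripper_width: 0.0854
grasp_force: 0.0
```

>>> drive_tool([
  [-0.0183,0.0068,0.0025,0,0,0.0746,1],
  [-0.0183,0.0068,0.0025,0,0,0.0746,1],
  [-0.0183,0.0068,0.0025,0,0,0.0746,1],
  [-0.0183,0.0068,0.0025,0,0,0.0746,1],
  [-0.0183,0.0068,0.0025,0,0,0.0746,1],
  [-0.0183,0.0068,0.0025,0,0,0.0746,1],
  [-0.0183,0.0068,0.0025,0,0,0.0746,1],
  [-0.0183,0.0068,0.0025,0,0,0.0746,1],
])

```text
clock: 2.15
tool_pos: [0.5013, 0.324, 0.1708]
orientation: [-180.0, 0.0, 57.0]
ft_force: [0.2, 0.6, -0.4]
gripper_width: 0.085
grasp_force: 0.0
```

Run:
```python
from h import *
for _ in range(2): cams.camera('wrist')
o=manip.get_obs();print(o['tool_pos'],o['orientation'],o['qvel'].round(2))
im,d=snap('wrist','w1'); np.save('w1o.npy',o,allow_pickle=True)
crop(im,(0,384,0,512),'w1',1.5)
```

```text
[0.50029727 0.32235105 0.17010844] [-179.95515344    0.18347354   57.02364084] [ 1.78  0.94 -2.39  1.52 -1.   -2.81]
```

View pics/w1.png

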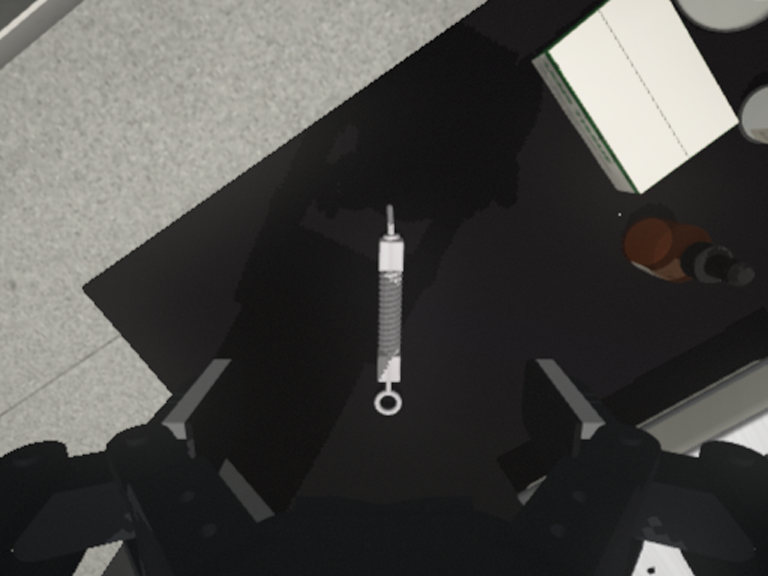

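The wrist view shows the spring, almost aligned with the tool: hook tip at (390,206), hook block at (391,254), ring block at (388,370), ring at (388,403).

```bash
cat >> h.py <<'E'
def loadw(f): return np.load(f+'.npz')['im'],np.load(f+'o.npy',allow_pickle=True).item()
def snapw(f):
    o=manip.get_obs(); im,d=snap('wrist',f); np.save(f+'o.npy',o,allow_pickle=True); return im,d,o
E
python3 - <<'E'
from h import *
im,o=loadw('w1');c,T=T_wc('wrist',o)
g=cv2.cvtColor(im,cv2.COLOR_RGB2GRAY)
for v in range(134,282,3):
    r=np.where(g[v,235:285]>75)[0]+235
    if len(r): print(v,r.min(),r.max(),g[v,r].max(), on_plane(c,T,(r.min()+r.max())/2,v,.008).round(4) if v%2 else '')
E
```

```text
137 258 260 106 [0.5226 0.3507 0.008 ]
140 258 261 133 
143 258 261 134 [0.5199 0.3456 0.008 ]
146 258 261 132 
149 258 262 163 [0.5171 0.3404 0.008 ]
152 258 262 202 
155 258 262 205 [0.5139 0.3354 0.008 ]
158 255 266 216 
161 253 268 178 [0.5111 0.3302 0.008 ]
164 253 269 223 
167 252 268 222 [0.5074 0.3253 0.008 ]
170 252 268 222 
173 252 268 222 [0.5041 0.3202 0.008 ]
176 252 268 221 
179 252 268 214 [0.5008 0.315  0.008 ]
182 254 267 184 
185 254 267 167 [0.4979 0.3095 0.008 ]
188 253 267 162 
191 253 267 129 [0.494  0.3045 0.008 ]
194 253 267 128 
197 254 267 120 [0.491  0.2989 0.008 ]
200 253 267 117 
203 253 267 131 [0.4871 0.2937 0.008 ]
206 253 267 130 
209 253 266 127 [0.4831 0.2886 0.008 ]
212 253 266 121 
215 253 266 119 [0.4796 0.283  0.008 ]
218 253 266 129 
221 253 266 130 [0.476  0.2774 0.008 ]
224 253 266 129 
227 253 266 123 [0.4723 0.2718 0.008 ]
230 253 266 119 
233 252 266 151 [0.4682 0.2663 0.008 ]
236 252 266 137 
239 252 266 216 [0.4645 0.2605 0.008 ]
242 252 266 213 
245 252 266 211 [0.4607 0.2547 0.008 ]
248 252 266 210 
251 252 266 211 [0.4569 0.2488 0.008 ]
254 252 266 196 
257 257 260 199 [0.4526 0.2431 0.008 ]
260 255 262 197 
263 251 265 202 [0.4482 0.2373 0.008 ]
266 250 267 199 
269 249 267 200 [0.4442 0.2312 0.008 ]
272 250 266 201 
275 253 263 209 [0.4402 0.225  0.008 ]
```

Run:
```python
from h import *
im,o=loadw('w1');c,T=T_wc('wrist',o)
a=on_plane(c,T,260.4,170,.016);b=on_plane(c,T,259,246.5,.016);r=on_plane(c,T,258,266.5,.008)
print(a,b,np.linalg.norm(a-b),r,np.linalg.norm((a-r)[:2]));d=a-b;y=np.degrees(np.arctan2(d[1],d[0]));print(y)
d=a-r;y2=np.degrees(np.arctan2(d[1],d[0]));print(y2)
plan([a[0],a[1],.05],57,8)
```

```text
[0.506973   0.32409246 0.016     ] [0.46181858 0.25656041 0.016     ] 0.08123730258034044 [0.44590291 0.23374742 0.008     ] 0.10904944385471865
56.2318479195393
55.94268145549405
N 8 row [0.00043 0.00064 0.01509] [-8.0e-05  1.3e-04  3.4e-04]
mid [0.505 0.324 0.095] end [0.507  0.3241 0.05  ]
```

>>> drive_tool([
  [0.0004,0.0006,0.0151,0,0,0.002,0.6],
  [0.0004,0.0006,0.0151,0,0,0.002,0.6],
  [0.0004,0.0006,0.0151,0,0,0.002,0.6],
  [0.0004,0.0006,0.0151,0,0,0.002,0.6],
  [0.0004,0.0006,0.0151,0,0,0.002,0.6],
  [0.0004,0.0006,0.0151,0,0,0.002,0.6],
  [0.0004,0.0006,0.0151,0,0,0.002,0.6],
  [0.0004,0.0006,0.0151,0,0,0.002,0.6],
])

```text
clock: 2.97
tool_pos: [0.5074, 0.3266, 0.0499]
orientation: [180.0, -0.1, 56.4]
ft_force: [-0.2, 0.9, -0.1]
gripper_width: 0.0512
grasp_force: 0.0
```

Run:
```python
from h import *
for _ in range(2): cams.camera('wrist')
im,d,o=snapw('w2');c,T=T_wc('wrist',o);print(o['tool_pos'],o['orientation'],o['gripper_width'])
g=cv2.cvtColor(im,cv2.COLOR_RGB2GRAY)
print([(v,(r.min(),r.max())) for v in range(100,384,8) for r in [np.where(g[v,215:305]>75)[0]+215] if len(r)])
plan([.507,.324,.003],56.1,6)
crop(im,(60,384,150,360),'w2',1.8)
```

```text
[0.50510763 0.32508522 0.04753922] [-179.85248076    0.25765015   56.39086886] 0.05142478366726649
[(172, (np.int64(254), np.int64(260))), (180, (np.int64(255), np.int64(261))), (188, (np.int64(255), np.int64(262))), (196, (np.int64(255), np.int64(266))), (204, (np.int64(247), np.int64(272))), (212, (np.int64(246), np.int64(273))), (220, (np.int64(246), np.int64(273))), (228, (np.int64(246), np.int64(272))), (236, (np.int64(247), np.int64(272))), (244, (np.int64(247), np.int64(271))), (252, (np.int64(247), np.int64(271))), (260, (np.int64(248), np.int64(270))), (268, (np.int64(247), np.int64(271))), (276, (np.int64(248), np.int64(270))), (284, (np.int64(247), np.int64(270))), (292, (np.int64(248), np.int64(270))), (300, (np.int64(247), np.int64(270))), (308, (np.int64(248), np.int64(269))), (316, (np.int64(247), np.int64(270))), (324, (np.int64(246), np.int64(270))), (332, (np.int64(247), np.int64(270)))]
N 6 row [-0.00011  0.00028  0.00768] [-0.00026  0.00043  0.00081]
mid [0.507 0.324 0.018] end [0.507 0.324 0.003]
```

View pics/w2.png

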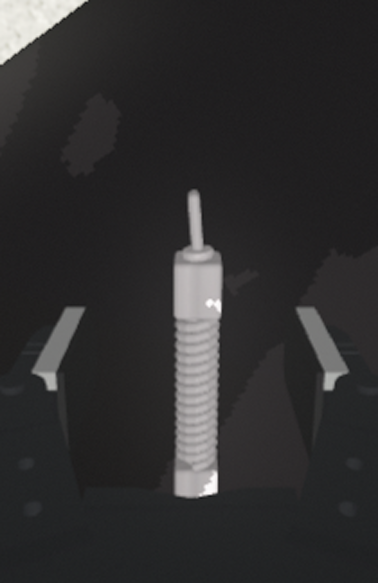

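The close crop confirms the spring. The hook tip at (194,192) leans to the left of the axis, which is about -1.7 mm along tool y. The block is centred at (197,285).

>>> drive_tool([
  [-0.0001,0.0003,0.0076,0,0,0.001,0.6],
  [-0.0001,0.0003,0.0076,0,0,0.001,0.6],
  [-0.0001,0.0003,0.0076,0,0,0.001,0.6],
  [-0.0001,0.0003,0.0076,0,0,0.001,0.6],
  [-0.0001,0.0003,0.0076,0,0,0.001,0.6],
  [-0.0001,0.0003,0.0065,0,0,0.001,0.6],
  [0,0,0,0,0,0,0.4],
  [0,0,0,0,0,0,0.3],
], newtons=30)

```text
clock: 3.78
tool_pos: [0.5078, 0.3233, 0.0052]
orientation: [-180.0, 0.1, 55.9]
ft_force: [-0.1, 0.5, 0.1]
gripper_width: 0.0283
grasp_force: 0.0
```

>>> drive_tool([
  [0,0,0,0,0,0,0],
  [0,0,0,0,0,0,0],
  [0,0,0,0,0,0,0],
  [0,0,0,0,0,0,0],
  [0,0,0,0,0,0,0],
  [0,0,0,0,0,0,0],
  [0,0,0,0,0,0,0],
  [0,0,0,0,0,0,0],
], newtons=40)

```text
clock: 4.45
tool_pos: [0.5084, 0.3238, 0.0062]
orientation: [180.0, -0.0, 55.9]
ft_force: [-0.4, 0.0, 0.8]
gripper_width: 0.0146
grasp_force: 41.2
```

Run:
```python
from h import *
o=manip.get_obs();print({k:o[k] for k in('clock','tool_pos','orientation','ft_force','moment','gripper_width','grasp_force')})
```

```text
{'clock': 4.45, 'tool_pos': array([0.50839986, 0.32381416, 0.0062114 ]), 'orientation': array([ 1.79989271e+02, -1.72356202e-02,  5.59456455e+01]), 'ft_force': array([-3.58880412e-01,  1.56990553e-04,  8.37730925e-01]), 'moment': array([-0.03568746, -0.0388089 ,  0.01134413]), 'gripper_width': 0.014569913942749138, 'grasp_force': 41.194512248039246}
```

>>> drive_tool([
  [0,0,-0.006,0,0,0,0],
  [0,0,-0.015,0,0,0,0],
  [0,0,-0.02,0,0,0,0],
  [0,0,-0.02,0,0,0,0],
  [0,0,-0.02,0,0,0,0],
  [0,0,-0.02,0,0,0,0],
  [0,0,-0.02,0,0,0,0],
  [0,0,-0.01,0,0,0,0],
])

```text
clock: 5.12
tool_pos: [0.5095, 0.3245, 0.1403]
orientation: [179.9, -0.2, 55.9]
ft_force: [0.3, 0.2, -0.9]
gripper_width: 0.0145
grasp_force: 41.1
```

Run:
```python
from h import *
for _ in range(2): cams.camera('wrist')
im,d,o=snapw('w3');print(o['tool_pos'],o['orientation'],o['ft_force'])
g=cv2.cvtColor(im,cv2.COLOR_RGB2GRAY)
print([(v,r.min(),r.max()) for v in range(140,260,4) for r in [np.where(g[v,215:305]>85)[0]+215] if len(r)])
plan([.5115,.020,.14],91,16)
```

```text
[0.50990946 0.32469693 0.13983849] [179.86978906  -0.27154725  55.94070287] [ 0.5251224  -0.30005426 -0.28115377]
[(188, np.int64(249), np.int64(255)), (192, np.int64(249), np.int64(256)), (196, np.int64(249), np.int64(256)), (200, np.int64(250), np.int64(257)), (204, np.int64(250), np.int64(257)), (208, np.int64(250), np.int64(257)), (212, np.int64(251), np.int64(257)), (216, np.int64(251), np.int64(258)), (220, np.int64(251), np.int64(258)), (224, np.int64(247), np.int64(264)), (228, np.int64(241), np.int64(269)), (232, np.int64(226), np.int64(284)), (236, np.int64(225), np.int64(282)), (240, np.int64(225), np.int64(285)), (244, np.int64(224), np.int64(287)), (248, np.int64(223), np.int64(287)), (252, np.int64(223), np.int64(288)), (256, np.int64(221), np.int64(289))]
N 16 row [-0.01834  0.00601 -0.00015] [ 9.000e-05 -1.000e-04 -3.824e-02]
mid [0.487 0.153 0.139] end [0.5115 0.02   0.14  ]
```

>>> drive_tool([
  [-0.0183,0.006,0,0,0,-0.0382,0],
  [-0.0183,0.006,0,0,0,-0.0382,0],
  [-0.0183,0.006,0,0,0,-0.0382,0],
  [-0.0183,0.006,0,0,0,-0.0382,0],
  [-0.0183,0.006,0,0,0,-0.0382,0],
  [-0.0183,0.006,0,0,0,-0.0382,0],
  [-0.0183,0.006,0,0,0,-0.0382,0],
  [-0.0183,0.006,0,0,0,-0.0382,0],
])

```text
clock: 5.93
tool_pos: [0.4844, 0.1705, 0.1347]
orientation: [-179.8, 0.1, 73.6]
ft_force: [-0.8, -0.1, -0.8]
gripper_width: 0.0146
grasp_force: 41.1
```

>>> drive_tool([
  [-0.0183,0.006,0,0,0,-0.0382,0],
  [-0.0183,0.006,0,0,0,-0.0382,0],
  [-0.0183,0.006,0,0,0,-0.0382,0],
  [-0.0183,0.006,0,0,0,-0.0382,0],
  [-0.0183,0.006,0,0,0,-0.0382,0],
  [-0.0183,0.006,0,0,0,-0.0382,0],
  [-0.0183,0.006,0,0,0,-0.0382,0],
  [-0.0183,0.006,0,0,0,-0.0382,0],
])

```text
clock: 6.6
tool_pos: [0.5093, 0.0194, 0.1348]
orientation: [-179.8, -0.0, 91.1]
ft_force: [-0.0, 0.5, -0.9]
gripper_width: 0.0144
grasp_force: 41.1
```

Run:
```python
from h import *
for _ in range(3): cams.camera('wrist')
im,d,o=snapw('w4');print(o['tool_pos'],o['orientation'],o['ft_force'])
crop(im,(100,300,150,400),'w4',3)
```

```text
[0.50986139 0.01949455 0.13515596] [-1.79813951e+02 -1.57659407e-02  9.07909639e+01] [-0.22178424  1.04579755 -0.57335165]
```

View pics/w4.png

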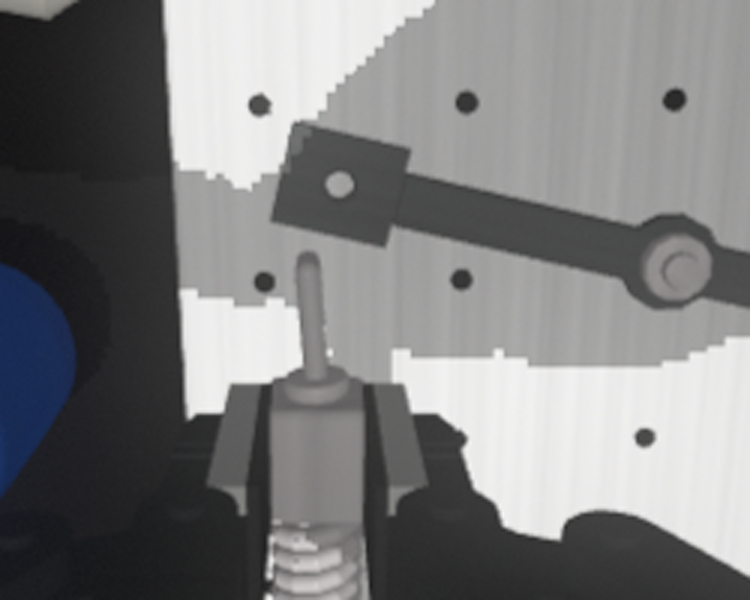

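The crop shows the hook tip at (307,258), the lever hole at (340,184), the pivot at (677,265) and the held block at (317,450). The hook needs to go forward and a few mm to the right.

Run:
```python
from h import *
o=np.load('w4o.npy',allow_pickle=True).item()
c,T=T_wc('wrist',o); H=np.array(c['hand_eye'])
def tp(u,v,z): return on_plane(c,H,150+u/3,100+v/3,z).round(4)   # tool coordinates on tool-plane z
for s in(-.005,-.003,-.001):
  print('s',s,'edge',tp(317,384,s-.008),'back',tp(317,522,s-.008),'legtop',tp(307,263,s-.0),'legbot outer',tp(306,252,s+.007))
zc=o['tool_pos'][2]
print('hole tool',tp(340,184,zc-.079),'hole world',on_plane(c,T,150+340/3,100+184/3,.079),'pivot w',on_plane(c,T,150+677/3,100+265/3,.082))
ct,Tt=T_wc('top')
im,d=np.load('w4.npz')['im'],np.load('w4.npz')['d'];print(d[161,263],d[140,263],d[161,300])
e=by_depth(c,T,300,161,d[161,300]);print(e)
```

```text
s -0.005 edge [ 0.0148  0.0003 -0.013 ] back [-0.0082  0.0003 -0.013 ] legtop [ 0.0313 -0.0012 -0.005 ] legbot outer [ 0.0312 -0.0014  0.002 ]
s -0.003 edge [ 0.014   0.0003 -0.011 ] back [-0.0094  0.0003 -0.011 ] legtop [ 0.0307 -0.0012 -0.003 ] legbot outer [ 0.0306 -0.0014  0.004 ]
s -0.001 edge [ 0.0131  0.0003 -0.009 ] back [-0.0106  0.0003 -0.009 ] legtop [ 0.0302 -0.0012 -0.001 ] legbot outer [ 0.0301 -0.0015  0.006 ]
hole tool [0.0322 0.0053 0.0562] hole world [0.51450659 0.05175474 0.079     ] pivot w [0.58757057 0.03563026 0.082     ]
0.20918003 0.20372142 0.2021734
[0.5382705  0.05205875 0.07762142]
```

>>> drive_tool([
  [0.0004,0.0011,0.007,0,0,0,0],
  [0.0004,0.0011,0.007,0,0,0,0],
  [0.0004,0.0011,0.007,0,0,0,0],
  [0.0004,0.0011,0.007,0,0,0,0],
  [0.0004,0.0011,0.007,0,0,0,0],
  [0.0004,0.0011,0.007,0,0,0,0],
  [0,0,0,0,0,0,0],
  [0,0,0,0,0,0,0],
])

```text
clock: 7.47
tool_pos: [0.517, 0.023, 0.0942]
orientation: [-179.9, -0.0, 91.0]
ft_force: [0.5, 0.2, -0.7]
gripper_width: 0.0148
grasp_force: 41.1
```

Run:
```python
from h import *
for _ in range(2): cams.camera('wrist')
im,d,o=snapw('w5');print(o['tool_pos'],o['orientation'],o['ft_force'])
crop(im,(110,260,160,360),'w5',4)
```

```text
[0.51779367 0.02288752 0.09518789] [1.79978173e+02 1.79174257e-03 9.09650587e+01] [-0.07490299  0.27829689 -0.61919999]
```

View pics/w5.png

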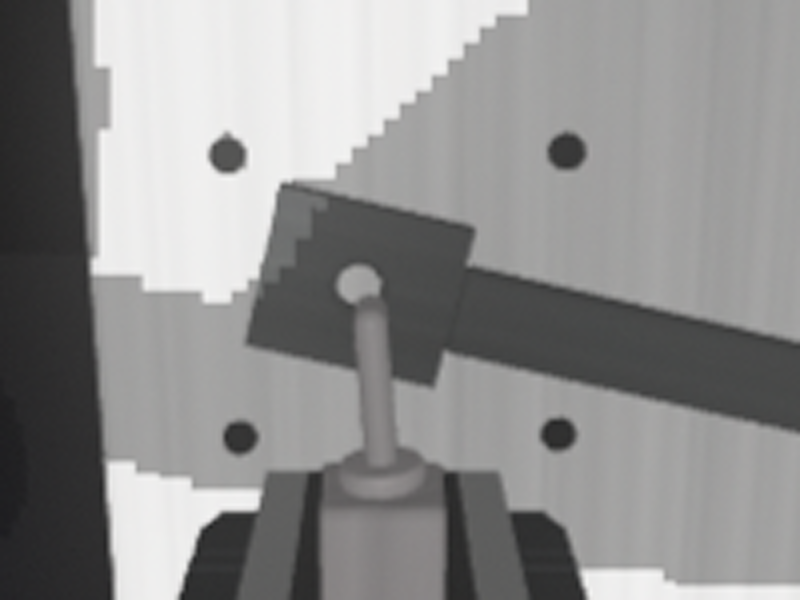

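The crop shows the hole at (358,283) and the leg's outer tip at (371,293). The leg is slightly right of the hole, about 3 mm short.

Run:
```python
from h import *
c=cams.calibration('wrist'); H=np.array(c['hand_eye'])
tp=lambda u,v,z:on_plane(c,H,160+u/4,110+v/4,z).round(4)
for s in(-.005,-.003,-.001): print('legbot outer',tp(371,293,s+.007),'legtop centre',tp(372,311,s),'block edge',tp(383,500,s-.008))
for z in (.0135,.0155,.0175): print('hole',tp(358.5,283,z))
```

```text
legbot outer [ 0.0315 -0.001   0.002 ] legtop centre [ 0.0312 -0.0009 -0.005 ] block edge [ 0.0114  0.0004 -0.013 ]
legbot outer [ 0.031  -0.0011  0.004 ] legtop centre [ 0.0307 -0.0009 -0.003 ] block edge [ 0.0106  0.0004 -0.011 ]
legbot outer [ 0.0305 -0.0011  0.006 ] legtop centre [ 0.0301 -0.0009 -0.001 ] block edge [ 0.0097  0.0004 -0.009 ]
hole [ 0.0299 -0.0028  0.0135]
hole [ 0.0294 -0.0028  0.0155]
hole [ 0.0289 -0.0028  0.0175]
```

>>> drive_tool([
  [0,-0.0009,0,0,0,0,0],
  [0,-0.0009,0,0,0,0,0],
  [0,0,0.002,0,0,0,0],
  [0,0,0.002,0,0,0,0],
  [0,0,0.002,0,0,0,0],
  [0,0,0.002,0,0,0,0],
  [0,0,0.001,0,0,0,0],
  [0,0,0,0,0,0,0],
])

```text
clock: 8.28
tool_pos: [0.5154, 0.0229, 0.0855]
orientation: [-180.0, -0.0, 91.0]
ft_force: [0.0, 0.7, -0.6]
gripper_width: 0.0146
grasp_force: 41.1
```

>>> drive_tool([
  [0,0,0.0005,0,0,0,0],
  [0,0,0.0005,0,0,0,0],
  [0,0,0.0005,0,0,0,0],
  [0,0,0.0005,0,0,0,0],
])

```text
clock: 8.62
tool_pos: [0.5158, 0.0229, 0.084]
orientation: [180.0, 0.0, 91.0]
ft_force: [-0.4, 0.7, -0.9]
gripper_width: 0.0148
grasp_force: 41.1
```

>>> drive_tool([
  [0,0,0.0005,0,0,0,0],
  [0,0,0.0005,0,0,0,0],
  [0,0,0,0,0,0,0],
])

```text
clock: 8.87
tool_pos: [0.5156, 0.0229, 0.0829]
orientation: [-180.0, 0.0, 91.0]
ft_force: [-0.3, -0.6, -1.6]
gripper_width: 0.0149
grasp_force: 41.1
```

>>> drive_tool([
  [0,0,0.0005,0,0,0,0],
  [0,0,0.0005,0,0,0,0],
  [0,0,0,0,0,0,0],
])

```text
clock: 9.12
tool_pos: [0.5156, 0.0229, 0.0819]
orientation: [-180.0, -0.0, 91.0]
ft_force: [0.7, -1.5, -0.5]
gripper_width: 0.0146
grasp_force: 41.1
```

>>> drive_tool([
  [0,0,0.0005,0,0,0,0],
  [0,0,0.0005,0,0,0,0],
  [0,0,0,0,0,0,0],
])

```text
clock: 9.37
tool_pos: [0.5156, 0.0228, 0.0809]
orientation: [-180.0, 0.0, 91.0]
ft_force: [-0.0, 0.0, -1.0]
gripper_width: 0.0142
grasp_force: 41.1
```

>>> drive_tool([
  [0,0,0.0005,0,0,0,0],
  [0,0,0.0005,0,0,0,0],
  [0,0,0,0,0,0,0],
])

```text
clock: 9.62
tool_pos: [0.5156, 0.0228, 0.0798]
orientation: [-180.0, 0.0, 91.0]
ft_force: [-0.1, -0.2, -0.6]
gripper_width: 0.0146
grasp_force: 41.1
```

>>> drive_tool([
  [0,0,0.0005,0,0,0,0],
  [0,0,0,0,0,0,0],
])

```text
clock: 9.78
tool_pos: [0.5157, 0.0228, 0.0794]
orientation: [-180.0, 0.0, 91.0]
ft_force: [-0.7, 0.3, -1.9]
gripper_width: 0.0148
grasp_force: 41.1
```

>>> drive_tool([
  [0,0,0.0005,0,0,0,0],
  [0,0,0,0,0,0,0],
])

```text
clock: 9.95
tool_pos: [0.5158, 0.0229, 0.079]
orientation: [180.0, 0.0, 91.0]
ft_force: [-0.3, -0.2, -0.2]
gripper_width: 0.0144
grasp_force: 41.1
```

>>> drive_tool([
  [0,0,0.0005,0,0,0,0],
  [0,0,0,0,0,0,0],
])

```text
clock: 10.12
tool_pos: [0.5159, 0.0228, 0.0788]
orientation: [180.0, 0.0, 91.0]
ft_force: [-1.2, -0.0, 2.5]
gripper_width: 0.0143
grasp_force: 41.4
```

>>> drive_tool([
  [0,0,0.0005,0,0,0,0],
  [0,0,0,0,0,0,0],
])

```text
clock: 10.28
tool_pos: [0.5159, 0.0229, 0.0786]
orientation: [180.0, 0.0, 91.0]
ft_force: [-2.2, -1.2, 5.5]
gripper_width: 0.0144
grasp_force: 41.8
```

Run:
```python
from h import *
im,d,o=snapw('w6');print(o['tool_pos'],o['orientation'],o['ft_force'],o['moment'])
f=[]
for _ in range(4): cams.camera('wrist'); f.append(manip.get_obs()['ft_force'])
print(np.mean(f,0)); 
crop(im,(120,250,170,330),'w6',4)
```

```text
[0.51585754 0.02286368 0.07861063] [1.79995884e+02 4.98451059e-04 9.09647960e+01] [-2.23222012 -1.24251099  5.45672371] [0.0423379  0.37762811 0.01833961]
[-2.0798052  -0.09716382  4.84116514]
```

View pics/w6.png

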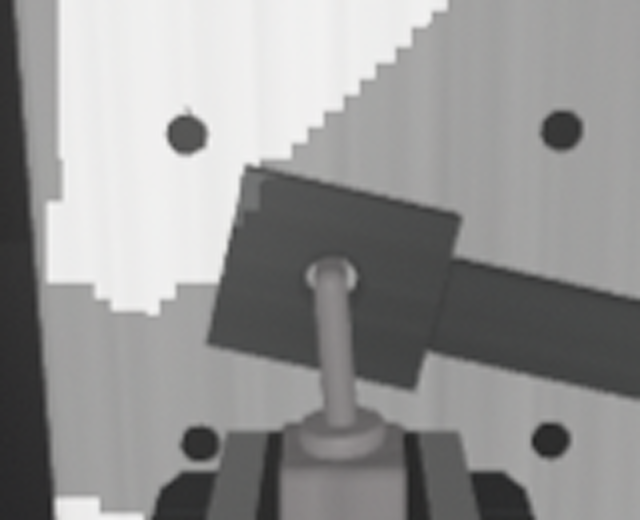

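Contact came at TCP z 0.0788. That matches the hook fully home (underside 1 mm above the platform); resting on the rim would have shown about 5 mm higher. The crop shows the leg at (331,272) centred in the hole. I'll release and move back to view the ring end and the post.

>>> drive_tool([
  [0,0,-0.0005,0,0,0,0.1],
  [0,0,0,0,0,0,0.2],
  [0,0,0,0,0,0,0.3],
  [0,0,0,0,0,0,0.4],
  [0,0,0,0,0,0,0.4],
  [0,0,0,0,0,0,0.4],
  [0,0,-0.004,0,0,0,0.4],
  [0,0,-0.01,0,0,0,0.4],
])

```text
clock: 11.2
tool_pos: [0.5143, 0.0229, 0.0914]
orientation: [-179.8, -0.0, 91.0]
ft_force: [0.9, 0.0, -0.1]
gripper_width: 0.0344
grasp_force: 0.0
```

>>> drive_tool([
  [0,0,-0.016,0,0,0,0.4],
  [0,0,-0.016,0,0,0,0.4],
  [-0.016,0,-0.01,0,0,0,0.4],
  [-0.016,0,0,0,0,0,0.4],
  [-0.016,0,0,0,0,0,0.4],
  [-0.016,0,0,0,0,0,0.4],
  [-0.016,0,0,0,0,0,0.4],
  [-0.016,0,0,0,0,0,0.4],
])

```text
clock: 11.87
tool_pos: [0.5177, -0.0739, 0.1357]
orientation: [179.9, 0.0, 91.0]
ft_force: [-0.1, 0.0, -0.4]
gripper_width: 0.0344
grasp_force: 0.0
```

Run:
```python
from h import *
for _ in range(2): cams.camera('wrist')
im,d,o=snapw('w7');print(o['tool_pos'],o['orientation'],o['ft_force'],o['gripper_width'])
crop(im,(40,384,110,450),'w7',1.7)
```

```text
[ 0.51789379 -0.07495496  0.1356478 ] [1.79913335e+02 5.39488007e-02 9.08388980e+01] [ 0.45390188  0.2743315  -0.8211561 ] 0.033909851483022765
```

View pics/w7.png

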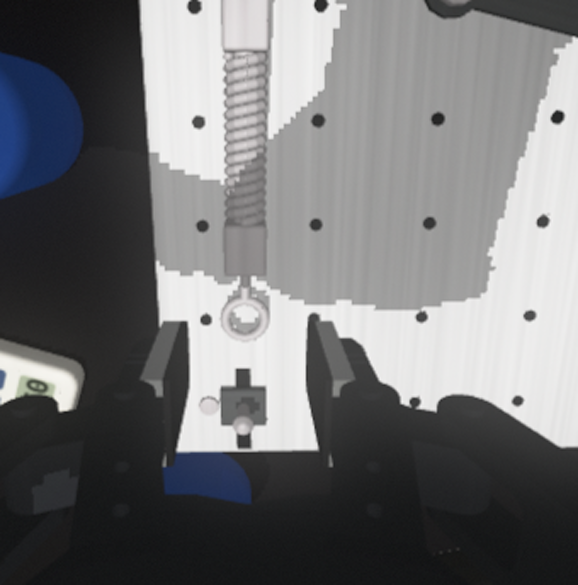

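The crop shows the ring block at (245,250), the ring centre at (244,317), the post's domed head at (243,425) and its foot at (243,405). The spring lies in line with the post.

Run:
```python
from h import *
im,o=loadw('w7');c,T=T_wc('wrist',o)
w=lambda n,x,y,z:(lambda q:(print(n,q.round(4)),q)[1])(on_plane(c,T,110+x/1.7,40+y/1.7,z))
b=w('ringblock',245,250,.0885);bb=w('block far edge',245,276,.0885);bn=w('near',245,225,.0885)
r=w('ring',244.5,317,.080);p=w('head',243.5,425,.091);f=w('foot',243.5,405,.075);hb=w('hook block back',245,50,.089)
print('ring-block',np.linalg.norm((b-r)[:2]),'post-ring',np.linalg.norm((p-r)[:2]),'yaw spring',np.degrees(np.arctan2(*(hb-b)[[1,0]])))
g=cv2.cvtColor(im,cv2.COLOR_RGB2GRAY)
print('head'); 
for v in range(280,302,2): print(v,g[v,238:270:2])
plan([b[0],b[1],.10],91,8)
```

```text
ringblock [ 0.5171 -0.0575  0.0885]
block far edge [ 0.5172 -0.0676  0.0885]
near [ 0.5169 -0.0481  0.0885]
ring [ 0.5172 -0.0876  0.08  ]
head [ 0.5174 -0.1298  0.091 ]
foot [ 0.5173 -0.1305  0.075 ]
hook block back [0.5162 0.0117 0.089 ]
ring-block 0.03010204150391915 post-ring 0.04210648375020012 yaw spring 90.75780559386975
head
280 [207 101 106 105 106 102 102 103 102  93  83  82  90 106 161 236]
282 [232 101 105 105 105 105 102 102 103  96  82 105 106 107 160 237]
284 [234  98 104 105 105 105 108 114 110 104 105 105 105 106 160 236]
286 [234 121 103 104 104 128 156 161 157 137 106 105 104 105 119 236]
288 [234 119 102 102 109 169 166 171 163 151 133 102 103 103 160 235]
290 [233 198 185 181 180 174 191 213 192 163 152 191 194 196 216 235]
292 [234 232 234 231 227 181 203 213 198 176 184 231 234 236 232 235]
294 [233 232 234 230 231 217 186 208 195 138 229 231 234 235 232 235]
296 [233 231 233 230 230 218  62  78  69  62 228 230 234 234 232 234]
298 [233 232 233 230 230 218  60  60  61  60 219 230 233 235 232 234]
300 [232 231 233 230 229 217  58  60  60  59 203 229 233 235 231 234]
N 8 row [ 2.04e-03 -5.00e-05  4.43e-03] [ 1.4e-04  1.0e-05 -3.3e-04]
mid [ 0.517 -0.064  0.113] end [ 0.5171 -0.0575  0.1   ]
```

>>> drive_tool([
  [0.0034,0,0.006,0,0,0,0.4],
  [0.0034,0,0.006,0,0,0,0.4],
  [0.0034,0,0.006,0,0,0,0.4],
  [0.0034,0,0.008,0,0,0,0.4],
  [0.0034,0,0.008,0,0,0,0.4],
  [0,0,0.008,0,0,0,0.4],
  [0,0,0.008,0,0,0,0.4],
  [0,0,0.006,0,0,0,0.4],
])

```text
clock: 12.68
tool_pos: [0.5164, -0.0558, 0.077]
orientation: [-179.9, -0.0, 91.0]
ft_force: [-0.2, -0.7, -0.1]
gripper_width: 0.0341
grasp_force: 0.0
```

Run:
```python
from h import *
for _ in range(2): cams.camera('wrist')
im,d,o=snapw('w8');print(o['tool_pos'],o['orientation'],o['ft_force'],o['gripper_width'])
plan([.5171,-.0575,.077],91,4)
```

```text
[ 0.5157675  -0.05599271  0.07674012] [-1.79822709e+02 -2.60280363e-02  9.09616786e+01] [ 0.48740137  1.20993725 -0.3268423 ] 0.0341670160986087
N 4 row [-0.00034  0.00017  0.00014] [-4.5e-04 -6.0e-05 -2.0e-04]
mid [ 0.517 -0.057  0.077] end [ 0.5171 -0.0575  0.077 ]
```

>>> drive_tool([
  [-0.0015,0.0005,0,0,0,0,0.3],
  [0,0,0,0,0,0,0.2],
  [0,0,0,0,0,0,0],
  [0,0,0,0,0,0,0],
  [0,0,0,0,0,0,0],
  [0,0,0,0,0,0,0],
  [0,0,0,0,0,0,0],
  [0,0,0,0,0,0,0],
], newtons=70)

```text
clock: 13.5
tool_pos: [0.5184, -0.058, 0.0793]
orientation: [179.9, 0.0, 91.0]
ft_force: [0.0, -2.6, 5.3]
gripper_width: 0.0136
grasp_force: 69.9
```

>>> drive_tool([
  [0,0,-0.0013,0,-0.012,0,0],
  [0,0,-0.0013,0,-0.012,0,0],
  [0,0,-0.0013,0,-0.012,0,0],
  [0,0,-0.0013,0,-0.012,0,0],
  [0,0,-0.0013,0,-0.012,0,0],
  [0,0,-0.0013,0,-0.012,0,0],
  [0,0,-0.0013,0,-0.012,0,0],
  [0,0,-0.0013,0,-0.012,0,0],
])

```text
clock: 14.17
tool_pos: [0.5173, -0.057, 0.0888]
orientation: [-180.0, 5.6, 91.0]
ft_force: [0.3, 0.3, 0.8]
gripper_width: 0.0139
grasp_force: 69.3
```

Run:
```python
from h import *
f=[]
for _ in range(3): cams.camera('top');f.append(manip.get_obs()['ft_force'])
o=manip.get_obs();print(o['tool_pos'],o['orientation'],np.mean(f,0),o['gripper_width'],o['grasp_force'])
R1=R.from_euler('xyz',o['orientation'],degrees=True)
print('tool x axis',R1.apply([1,0,0]))
```

```text
[ 0.51744048 -0.05686767  0.08882082] [-179.98367109    5.51088125   91.01030552] [ 0.13811779 -0.2358796  -0.38533131] 0.013652465443749623 69.32842254638672
tool x axis [-0.01755075  0.99522324 -0.09603479]
```

>>> drive_tool([
  [-0.003,0,0,0,0,0,0],
  [-0.003,0,0,0,0,0,0],
  [-0.003,0,0,0,0,-0.002,0],
  [-0.003,0,0,0,0,-0.002,0],
  [-0.003,0,0,0,0,-0.002,0],
  [-0.003,0,0,0,0,-0.002,0],
  [-0.003,0,0,0,0,-0.002,0],
  [-0.003,0,0,0,0,-0.002,0],
])

```text
clock: 14.98
tool_pos: [0.518, -0.0814, 0.091]
orientation: [-179.9, 5.5, 91.6]
ft_force: [-0.8, 3.0, -1.4]
gripper_width: 0.0136
grasp_force: 69.1
```

Run:
```python
from h import *
f=[]
for _ in range(3): im,d=snap('top','t2');f.append(manip.get_obs()['ft_force'])
o=manip.get_obs();print(o['tool_pos'],o['orientation'],np.mean(f,0),o['gripper_width'],o['grasp_force'])
im,d,o=snapw('w9');c,T=T_wc('wrist',o)
# lever = dark region: find in wrist picture, print its centroid & hole-end estimate
g=cv2.cvtColor(im,cv2.COLOR_RGB2GRAY)
a=np.load('top.npz')['im'].astype(int);b=np.load('t2.npz')['im'].astype(int)
crop(np.hstack([np.load('t2.npz')['im'][140:250,200:340],cv2.resize(im,(147,110))]),(0,110,0,287),'t2',2.7)
```

```text
[ 0.51802079 -0.0812482   0.0911039 ] [-179.92995118    5.48767691   91.61972105] [-0.29966411  2.21907969 -2.02120471] 0.01337430495343367 69.1263198852539
```

The force is about +2.5 N towards the hole, so the hook is holding and the lever is swinging.

>>> drive_tool([
  [-0.003,0,0,0,0,0,0],
  [-0.003,0,0,0,0,0,0],
  [-0.003,0,0,0,0,0,0],
  [-0.003,0,0,0,0,0,0],
  [-0.003,0,0,0,0,0,0],
  [-0.003,0,0,0,0,0,0],
  [0,0,0,0,0,0,0],
  [0,0,0,0,0,0,0],
])

```text
clock: 15.85
tool_pos: [0.5185, -0.099, 0.0928]
orientation: [-179.9, 5.5, 91.6]
ft_force: [-0.5, 6.5, -2.6]
gripper_width: 0.0138
grasp_force: 69.1
```

Run:
```python
from h import *
f=[]
for _ in range(3): im,d=snap('top','t3');f.append(manip.get_obs()['ft_force'])
im,d,o=snapw('w10');print(o['tool_pos'],o['orientation'],np.mean(f,0),o['gripper_width'],o['grasp_force'])
s,d=snap('scene','s3')
A=np.zeros((580,790,3),np.uint8)
A[:300,:400]=cv2.resize(im,(400,300));
t=np.load('t3.npz')['im'];A[:300,400:790]=cv2.resize(t[140:245,205:341],(390,300))
A[300:580]=cv2.resize(s[165:252,205:330],(790,280),interpolation=cv2.INTER_CUBIC)[:, :]
cv2.imwrite('pics/mix.png',A[:,:,::-1])
```

```text
[ 0.51851421 -0.09878964  0.09281049] [-179.92833689    5.4811559    91.6476825 ] [-0.13943168  4.93522333 -2.32152016] 0.013426483134077766 69.1152548789978
```

View pics/mix.png

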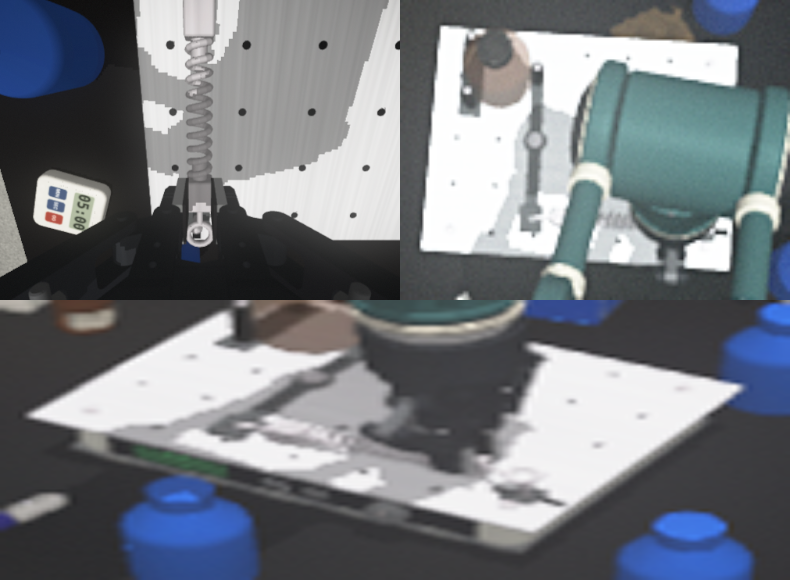

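The mix shows the lever shut in the top view (right panel, (530,150)). The spring is stretched in the wrist view, with the ring near (199,235) over the post. Next I'll check ring against head numerically.

Run:
```python
from h import *
im,o=loadw('w10');c,T=T_wc('wrist',o);H=np.array(c['hand_eye'])
g=cv2.cvtColor(im,cv2.COLOR_RGB2GRAY)
print('     ',list(range(232,280,2)))
for v in range(268,336,2): print(v,' '.join('%3d'%x for x in g[v,232:280:2]))
P=np.linalg.inv(T)
def proj(p):
    q=(P@np.append(p,1))[:3]; return c['cx']+c['fx']*q[0]/-q[2], c['cy']-c['fy']*q[1]/-q[2]
Rt=R.from_euler('xyz',o['orientation'],degrees=True)
ring=o['tool_pos']+Rt.apply([-.03,0,-.003]);print('ring exp',ring,proj(ring),'head',proj([.5174,-.1298,.091]))
```

```text
[232, 234, 236, 238, 240, 242, 244, 246, 248, 250, 252, 254, 256, 258, 260, 262, 264, 266, 268, 270, 272, 274, 276, 278]
268 125  50  49  43  48 131 132 163 214 210 204 200 201 205 206 207 209 210 208  67  44  51  52 117
270 125  49  49  42  46 163 163 204 207 203 200 195 195 198 200 201 202 202 201  56  45  51  50 117
272  54  48  50  41  42 105 105 100  81  83 149 198 197 164  98 106 106 105 169  44  43  50  51  58
274  43  49  49  41  43  95  95  88  67  70 147 202 201 162  84  84  96  94 115  51  42  50  50  52
276  44  48  49  42  45  96  95  88  83  95 150 203 201 161  67  66  84  83 112  59  43  48  50  44
278  42  48  47  40  49  95  97  90  93  94 150 202 200 161  67  67  67  67 136 100  43  49  50  44
280  40  47  47  40  52  95  95  94  93  93 149 201 200 161  66  66  66  67 172 140  42  50  49  44
282  40  46  46  41  56  95  95  95  92  93 149 201 200 162  82  80  81  80 182 163  41  49  50  42
284  41  46  46  39  62  95  93  97 118 129 152 201 200 163 130 120 101  92 158 210  41  49  49  42
286  40  44  46  39  64  94 112 145 169 180 190 205 203 171 181 157 147 118 109
[... 1900 characters left out ...]
  36  35  35  34  34
326  38  43  45  46  45  46  45  45  45  46  46  45  29  28  34  36  35  36  35  33  34  35  35  33
328  39  45  45  45  45  45  46  45  44  45  45  45  32  35  33  34  35  34  34  34  34  34  35  33
330  41  43  44  45  45  45  44  44  44  45  44  44  37  33  35  34  32  34  33  34  34  34  34  33
332  30  39  40  42  45  44  44  44  45  43  44  44  37  34  34  33  33  33  34  33  33  32  29  30
334  26  27  28  27  29  34  37  40  42  42  45  42  37  33  31  33  33  30  30  30  29  30  29  29
ring exp [ 0.51936838 -0.12835358  0.09866232] (np.float64(254.98244838040458), np.float64(301.4605442989755)) head (np.float64(251.30876493484877), np.float64(293.6772967924127))
```

>>> drive_tool([
  [-0.0003,-0.0008,0,0,0,0.006,0],
  [-0.0003,-0.0007,0,0,0,0.005,0],
  [0,0,0.0017,0,0.012,0,0],
  [0,0,0.0017,0,0.012,0,0],
  [0,0,0,0,0,0,0],
])

```text
clock: 16.52
tool_pos: [0.517, -0.1, 0.0894]
orientation: [-180.0, 4.1, 91.0]
ft_force: [1.5, 5.4, -3.0]
gripper_width: 0.0134
grasp_force: 69.1
```

Run:
```python
from h import *
f=[]
for _ in range(3): cams.camera('top');f.append(manip.get_obs()['ft_force'])
im,d,o=snapw('w11');print(o['tool_pos'],o['orientation'],np.mean(f,0))
c,T=T_wc('wrist',o);P=np.linalg.inv(T)
g=cv2.cvtColor(im,cv2.COLOR_RGB2GRAY)
for v in range(284,324,2): print(v,' '.join('%3d'%x for x in g[v,232:280:2]))
def proj(p):
    q=(P@np.append(p,1))[:3]; return c['cx']+c['fx']*q[0]/-q[2], c['cy']-c['fy']*q[1]/-q[2]
Rt=R.from_euler('xyz',o['orientation'],degrees=True)
ring=o['tool_pos']+Rt.apply([-.03,0,-.0015]);print('ring exp',ring,proj(ring),'head',proj([.5174,-.1298,.091]))
```

```text
[ 0.51702016 -0.09989582  0.08957676] [-179.98134994    4.13114464   91.01366421] [-0.10791342  5.64374347 -1.86995571]
284  38  45  46  39  62  95  95  93 122 133 155 201 199 162 133 122 101  73  66  60  40  47  47  42
286  39  44  45  39  63  95 116 148 148 158 195 208 201 193 185 161 150 120  91  83  40  47  46  40
288  39  44  43  39  70 140 165 188 209 208 210 204 204 207 210 206 188 166 141  87  40  47  48  41
290  37  43  45  38 103 176 204 212 201 175 153 146 132 145 166 201 205 200 177 129  39  46  46  41
292  37  42  44  39 137 199 205 186 143 156 157 157 155 145 115  97 174 203 199 157  40  46  46  40
294  38  41  44  38 165 208 191 160 166 162 161 164 156 146 144 148 199 198 204 183  38  46  45  39
296  37  42  44  37 203 197 178 192 169 172 189 201 178 155 147 164 230 217 196 204  38  45  45  40
298  36  41  43  43 205 189 182 216 171 191 211 213 193 175 151 198 230 224 187 204  51  45  43  39
300  36  40  43  50 205 180 156 225 171 194 205 205 194 179 173 227 230 217 177 203  63  44  44  36
302  36  38  42  60 204 182 137 222 231 126 188 203 182 123 150 226 229 164 180 
[... 499 characters left out ...]
  33  39  41  58  56
314  35  48  48  46  48  49  48  81 167 189 203 207 209 205 204 165 102  33  32  31  39  38  38  36
316  37  46  46  46  48  47  48  48  48  49  64 101 106  68  30  32  32  31  31  31  38  39  37  38
318  40  46  47  46  47  48  48  48  47  47  48  46  38  31  30  30  31  30  32  29  37  37  35  36
320  41  45  45  46  47  48  48  48  47  46  46  47  44  29  30  30  30  31  30  31  37  37  36  36
322  40  45  46  46  47  47  48  47  47  47  46  45  45  34  30  28  29  29  30  35  35  36  36  34
ring exp [ 0.51754808 -0.12970514  0.09323405] (np.float64(254.9980865552331), np.float64(299.68343268672595)) head (np.float64(254.72419505473363), np.float64(296.9884300460126))
```

Ring and head are now concentric within about 1 mm, so I'll lower.

>>> drive_tool([
  [0.0002,0.0002,0.0014,0,0.01,0,0],
  [0.0001,0,0.0014,0,0.01,0,0],
  [0,0,0.0014,0,0.01,0,0],
  [0,0,0,0,0,0,0],
])

```text
clock: 17.05
tool_pos: [0.5171, -0.1002, 0.0853]
orientation: [-180.0, 2.4, 91.0]
ft_force: [-0.6, 3.7, -2.6]
gripper_width: 0.0138
grasp_force: 69.1
```

>>> drive_tool([
  [0,0,0.0014,0,0.01,0,0],
  [0,0,0.0014,0,0.01,0,0],
  [0,0,0,0,0,0,0],
])

```text
clock: 17.3
tool_pos: [0.5172, -0.1, 0.0823]
orientation: [-180.0, 1.2, 91.0]
ft_force: [-0.3, 5.0, -1.0]
gripper_width: 0.0136
grasp_force: 69.2
```

>>> drive_tool([
  [0,0,0.0014,0,0.01,0,0],
  [0,0,0.0012,0,0.01,0,0],
  [0,0,0,0,0,0,0],
])

```text
clock: 17.55
tool_pos: [0.5172, -0.1001, 0.0798]
orientation: [-180.0, 0.1, 91.0]
ft_force: [0.6, 4.4, -0.4]
gripper_width: 0.0134
grasp_force: 69.2
```

>>> drive_tool([
  [0,0,0.0005,0,0,0,0],
  [0,0,0,0,0,0,0],
])

```text
clock: 17.72
tool_pos: [0.5173, -0.1, 0.0795]
orientation: [-180.0, 0.1, 91.0]
ft_force: [0.4, 5.4, -0.7]
gripper_width: 0.0136
grasp_force: 69.2
```

>>> drive_tool([
  [0,0,0.0005,0,0,0,0],
  [0,0,0,0,0,0,0],
])

```text
clock: 17.88
tool_pos: [0.5174, -0.1, 0.0793]
orientation: [-180.0, 0.1, 91.0]
ft_force: [-0.9, 4.5, 0.4]
gripper_width: 0.0136
grasp_force: 69.5
```

Run:
```python
from h import *
f=[]
for _ in range(3): cams.camera('top');f.append(manip.get_obs()['ft_force'])
im,d,o=snapw('w12');print(o['tool_pos'],o['orientation'],np.mean(f,0))
c,T=T_wc('wrist',o);P=np.linalg.inv(T)
g=cv2.cvtColor(im,cv2.COLOR_RGB2GRAY)
for v in range(284,324,2): print(v,' '.join('%3d'%x for x in g[v,232:280:2]))
def proj(p):
    q=(P@np.append(p,1))[:3]; return c['cx']+c['fx']*q[0]/-q[2], c['cy']-c['fy']*q[1]/-q[2]
Rt=R.from_euler('xyz',o['orientation'],degrees=True)
ring=o['tool_pos']+Rt.apply([-.03,0,-.0015]);print('ring exp',ring,proj(ring),'head',proj([.5174,-.1298,.091]))
```

```text
[ 0.51734636 -0.0999803   0.07933396] [-1.79995613e+02  1.20226420e-01  9.10187937e+01] [-1.13840407  4.39972811  1.18154402]
284  38  45  45  39  61  66  72 100 135 145 161 201 201 167 147 136 109  82  67  59  38  46  46  39
286  39  45  45  38  63  84 126 151 180 197 204 212 207 204 197 186 160 128 102  63  38  47  45  40
288  38  43  45  39  72 148 173 196 212 212 205 199 203 202 207 206 196 177 154  99  38  46  45  40
290  38  43  45  38 106 182 207 209 198 152 103  69  65  83 133 184 204 204 186 139  38  46  45  37
292  39  45  45  40 142 201 204 181 103  67  76  77  72  65  64  68 147 201 202 164  38  46  45  39
294  38  43  46  40 168 207 186 104  79  86  92  91  90  70  66  66  67 167 203 186  39  46  45  39
296  38  43  45  39 203 196 143  65  69  92  92  92  92  81  66  66  66 101 191 204  38  46  45  39
298  38  42  45  45 205 189 125  65  74  90  91  91  92  84  65  76  95  94 183 204  51  46  44  38
300  38  42  45  51 204 141 117  66  84  91  92  92  91  84  65  72  83  94 175 202  63  45  44  37
302  38  42  44  61 204 187 135  67  68  90  90  90  91  85  66  65  65 11
[... 506 characters left out ...]
232 220 173 174  93
314 112 232 230 232 231 229 228 183 180 203 211 204 190 173 149 198 221 232 233 232 229 232 231 138
316 132 232 231 231 231 228 228 216 183 202 204 201 190 171 184 227 229 232 233 232 229 232 231 205
318 174 231 230 231 231 228 228 230 168 153 188 192 153  90 188 227 229 231 233 232 229 232 230 219
320 174 231 229 230 230 228 227 230 183  43  44  45  44  45 171 227 230 231 233 232 229 232 231 215
322 173 231 229 230 231 228 227 230 205  44  44  43  43  44 170 226 229 231 233 231 229 232 231 214
ring exp [ 0.51787982 -0.12997234  0.0808969 ] (np.float64(255.01113500259135), np.float64(299.66191740547896)) head (np.float64(253.98938499073867), np.float64(311.9564579639855))
```

The head now hides the far wire of the ring, so the ring sits round the neck under the head. I'll ease the tension onto the neck and release.

>>> drive_tool([
  [0.001,0,0,0,0,0,0],
  [0.001,0,0,0,0,0,0],
  [0.001,0,0,0,0,0,0],
  [0,0,0,0,0,0,0.1],
  [0,0,0,0,0,0,0.2],
  [0,0,0,0,0,0,0.3],
  [0,0,0,0,0,0,0.4],
  [0,0,0,0,0,0,0.4],
])

```text
clock: 18.75
tool_pos: [0.5175, -0.0972, 0.079]
orientation: [180.0, 0.1, 91.0]
ft_force: [-0.7, -0.6, -0.2]
gripper_width: 0.0343
grasp_force: 0.0
```

>>> drive_tool([
  [0,0,0,0,0,0,0.4],
  [0,0,-0.005,0,0,0,0.4],
  [0,0,-0.008,0,0,0,0.4],
  [0,0,-0.012,0,0,0,0.4],
  [0,0,-0.015,0,0,0,0.4],
  [0,0,-0.015,0,0,0,0.4],
  [0,0,-0.015,0,0,0,0.4],
  [0,0,0,0,0,0,0.4],
])

```text
clock: 19.42
tool_pos: [0.5203, -0.0976, 0.1539]
orientation: [179.6, 0.2, 91.0]
ft_force: [0.7, 0.4, 0.4]
gripper_width: 0.0342
grasp_force: 0.0
```

Run:
```python
from h import *
for _ in range(2): cams.camera('wrist')
im,d,o=snapw('w13');print(o['tool_pos'],o['orientation'],o['ft_force'],o['gripper_width'])
c,T=T_wc('wrist',o);P=np.linalg.inv(T)
def proj(p):
    q=(P@np.append(p,1))[:3]; return c['cx']+c['fx']*q[0]/-q[2], c['cy']-c['fy']*q[1]/-q[2]
for n,p in dict(head=[.5174,-.1298,.091],ring=[.5174,-.1265,.080],block=[.5172,-.0965,.088],hole=[.5126,.033,.079]).items(): print(n,proj(p))
g=cv2.cvtColor(im,cv2.COLOR_RGB2GRAY);u,v=map(int,proj([.5174,-.127,.085]))
print(v,u)
for r in range(v-16,v+16,2): print(r,' '.join('%3d'%x for x in g[r,u-24:u+24:2]))
D=[(r,d[r,255].round(4),by_depth(c,T,255,r,d[r,255]).round(4)) for r in range(60,330,12)]
for q in D: print(*q)
```

```text
[ 0.51827464 -0.09713683  0.15053728] [1.79825922e+02 1.61382569e-01 9.10196682e+01] [-1.02966504  0.02625962 -0.83352406] 0.033610187498751595
head (np.float64(252.89026279088893), np.float64(250.3661796210654))
ring (np.float64(253.0417204882596), np.float64(239.5138988150685))
block (np.float64(253.36465545661414), np.float64(204.50595532782455))
hole (np.float64(249.1948425715556), np.float64(-3.554416171230173))
243 252
227 234 237 237 236 237 236 236 236 229 216 117  71 195 210 160 158 163 197 238 237 237 236 234 232
229 234 237 237 236 236 236 236 236 221 162 117  74 194 210 162 154 163 165 164 237 237 236 234 232
231 234 237 237 236 236 236 140 135 133 141 142 157 194 210 167 148 137 135 134 162 237 236 234 232
233 235 237 237 236 236 236  95  98 105 164 199 214 218 215 215 209 182 142  85 144 237 236 234 232
235 234 237 237 236 236 236 104  96 170 212 211 173 158 139 175 192 213 198 144 145 237 236 234 232
237 228 209 170 186 219 237 101 155 209 202 148 108  98  98  97  99 182 211 188 150 237 236 234 232
239 215 206 221 220 194 189 105 193 212 152  96  97  83  82  84  83 102
[... 1092 characters left out ...]
 -0.0323  0.0764]
120 0.211 [ 0.5174 -0.0401  0.0767]
132 0.2124 [ 0.5175 -0.048   0.0776]
144 0.2145 [ 0.5176 -0.0562  0.0777]
156 0.2177 [ 0.5178 -0.0646  0.0768]
168 0.2205 [ 0.5179 -0.0733  0.0763]
180 0.2133 [ 0.518  -0.0797  0.0856]
192 0.2173 [ 0.5182 -0.0887  0.084 ]
204 0.2149 [ 0.5183 -0.0959  0.0885]
216 0.2172 [ 0.5185 -0.1047  0.0886]
228 0.2274 [ 0.5187 -0.1167  0.0814]
240 0.2373 [ 0.5189 -0.1293  0.0747]
252 0.2234 [ 0.5189 -0.1317  0.0898]
264 0.2457 [ 0.5193 -0.1511  0.0721]
276 0.3294 [ 5.203e-01 -2.052e-01  4.000e-04]
288 0.3345 [ 5.205e-01 -2.202e-01 -5.000e-04]
300 0.3164 [ 0.5205 -0.2216  0.0186]
312 0.2976 [ 0.5205 -0.221   0.0381]
324 0.2823 [ 0.5205 -0.2216  0.0541]
```

>>> drive_tool([
  [0,0,-0.02,0,0,0,0.4],
  [0,0,-0.02,0,0,0,0.4],
  [0,0,-0.02,0,0,0,0.4],
  [0,0,-0.02,0,0,0,0.4],
  [0.02,-0.01,0,0,0,0,0.4],
  [0.03,-0.01,0,0,0,0,0.4],
  [0.03,-0.01,0,0,0,0,0.4],
  [0.01,0,0,0,0,0,0.4],
])

```text
clock: 20.23
tool_pos: [0.483, -0.0046, 0.2273]
orientation: [-179.8, 0.0, 91.1]
ft_force: [-0.4, -0.0, -0.4]
gripper_width: 0.0343
grasp_force: 0.0
```

Run:
```python
from h import *
for _ in range(3): cams.camera('wrist')
im,d,o=snapw('w14');print(o['tool_pos'],o['orientation'],o['ft_force'],o['gripper_width'])
c,T=T_wc('wrist',o);P=np.linalg.inv(T)
def proj(p):
    q=(P@np.append(p,1))[:3]; return c['cx']+c['fx']*q[0]/-q[2], c['cy']-c['fy']*q[1]/-q[2]
pt=dict(head=[.5174,-.1298,.091],hookblock=[.5135,.003,.089],hole=[.5126,.033,.079],pivot=[.5876,.0356,.08])
for n,p in pt.items(): print(n,proj(p))
g=cv2.cvtColor(im,cv2.COLOR_RGB2GRAY);u,v=map(int,proj(pt['hole']))
print(v,u)
for r in range(v-20,v+40,2): print(r,' '.join('%3d'%x for x in g[r,u-24:u+40:2]))
for r in range(v-16,v+60,6): print(r,d[r,u+1],by_depth(c,T,u+1,r,d[r,u+1]).round(4))
```

```text
[ 0.4851909  -0.00688189  0.22786439] [-1.79920817e+02  1.41331159e-01  9.11426279e+01] [-0.62484503 -0.13704988  0.08208146] 0.03410891539427461
head (np.float64(284.4924697535663), np.float64(296.40973887872434))
hookblock (np.float64(286.56966124010575), np.float64(169.23645007051172))
hole (np.float64(286.10123589876866), np.float64(135.08282717698617))
pivot (np.float64(368.0253131234572), np.float64(133.96674040265762))
135 286
115 236 239 239 237 163 159 162 165 165 162 165 166 167 163 163 163 163 161 164 167 160 161 161 160 162 165 166 162 162 161 161 162
117 236 239 239 238 163 160 162 165 165 162 165 166 167 163 162 163 163 161 164 167 159 162 160 160 162 165 167 162 162 162 161 162
119 237 239 227 163 164 160 162 165 165 162 165 167 167 162 163 164 163 162 165 167 159 162 162 161 162 166 166 163 162 162 161 161
121 236 239 226 162 163 160 162 165 165 162 165 166 166 163 164 163 163 161 165 167 158 162 162 161 162 165 167 163 161 163 161 162
123 237 239 226 163 163 160 162 165 165 162 164 166 167 163 163 163 164 161 152 167 158 162 162 160 162 165 167 163 161 163 160 163
12
[... 3107 characters left out ...]
37 170 163 165 167 166 180 214 218 212 207 199 163 167 170
173 239 241 239 241 239 238 239 240 191 182 183 145 141 138 142 144 144 148 216 205 210 210 210 221 240 242 238 236 232 208 211 215
119 0.2905483 [0.5134 0.0472 0.0724]
125 0.2849501 [0.5129 0.0422 0.0796]
131 0.28637406 [0.5132 0.0368 0.0797]
137 0.28445914 [0.5131 0.0317 0.0831]
143 0.28500465 [0.5133 0.0264 0.084 ]
149 0.28799066 [0.5137 0.0207 0.0825]
155 0.28949082 [0.5139 0.0151 0.0825]
161 0.28737515 [0.5138 0.0101 0.0862]
167 0.28635567 [0.5138 0.005  0.0887]
173 0.28731468 [ 5.14e-01 -5.00e-04  8.92e-02]
179 0.29056305 [ 0.5145 -0.0066  0.0876]
185 0.29063427 [ 0.5146 -0.0119  0.089 ]
191 0.29552728 [ 0.5152 -0.0187  0.0858]
```

Run:
```python
from h import *
c,T=T_wc('top');a=np.load('top.npz')['d'];im,b=snap('top','t4')
for u,v in((239,155),(240,157),(238,153)): print(by_depth(c,T,u,v,a[v,u]).round(3),by_depth(c,T,u,v,b[v,u]).round(3))
o=manip.get_obs();print(o['clock'],o['ft_force'],o['gripper_width'])
ok=abs(by_depth(c,T,239,155,b[155,239])[2]-.192)<.012;print(ok)
if ok: print(manip.sign_off())
```

```text
[0.642 0.07  0.193] [0.518 0.041 0.609]
[0.638 0.067 0.192] [0.373 0.007 1.091]
[0.647 0.073 0.192] [0.522 0.043 0.602]
20.4833 [ 0.45582385 -0.31055509 -0.69105059] 0.03451015956186799
False
```

The arm hides the bottle from the top camera, so I'll check it from the t3 top image taken while the lever was already shut, and from the scene camera.

Run:
```python
from h import *
c,T=T_wc('top');b=np.load('t3.npz')['d']
for u,v in((239,155),(240,157),(238,153)): print('t3',by_depth(c,T,u,v,b[v,u]).round(3))
im,d=snap('scene','s4');c,T=T_wc('scene');P=np.linalg.inv(T)
for z in(.19,.15,.1):
    q=(P@np.array([.64,.067,z,1]))[:3];u=int(c['cx']+c['fx']*q[0]/-q[2]);v=int(c['cy']-c['fy']*q[1]/-q[2])
    print('scene',z,u,v,by_depth(c,T,u,v,d[v,u]).round(3))
```

```text
t3 [0.643 0.07  0.192]
t3 [0.638 0.068 0.19 ]
t3 [0.648 0.073 0.191]
scene 0.19 254 149 [ 0.499 -0.028  0.331]
scene 0.15 254 159 [ 0.511 -0.02   0.284]
scene 0.1 254 170 [0.619 0.056 0.123]
```

The bottle was standing in the same place with the lever shut, so I'm handing in.

```bash
python3 -c "
from rig import manip
print(manip.sign_off())"
```

```text
the job is handed in; nothing more can be done
None
```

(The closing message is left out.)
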